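Lay out four printed parts on their silhouette cards

ROBOT

A 6-joint arm with a two-finger parallel gripper is mounted at the origin on the work surface. World frame = base frame: x ahead of the robot, y to its left, z up, the work surface at z = 0. Lengths are in m, angles in rad, forces in N, time in s.
With the tool pointing down it reaches from about 0.275 to 0.775 m from the base axis. Payload 14.6 kg.
Tool frame: the origin (TCP) lies on the centre line of the jaws, within the pads' length; the fingertips stand robot.tcp_to_tips ahead of it and the grasp point (between the pads) lies 6 mm ahead of it (robot.tcp_to_tips is the distance from the TCP to the fingertips, in m); z points along the fingers, y is the direction in which the jaws open and shut (so a half turn about z gives the same grasp; the last joint's range is limited). The gripper opens to 85 mm and grips with 20 to 120 N. Pads are 22 mm wide; open, the fingers measure 114 mm over their backs; the gripper's body (76 mm by 85 mm) begins 54 mm behind the grasp point. The pads swing forward as they close: fully open they stand 13 mm farther back than shut.
Start: joints at [1.183, 0.263, -0.048, 1.259, 0, 1.415], TCP at [0.121, 0.511, 0.256] pointing down, gripper open.
Joint ranges: [-2.65, 2.65], [-0.89, 1.7], [-1.18, 1.37], [-2.13, 2.11], [-1.35, 1.29], [-3.14, 3.14]. Speed limits (rad/s): [1.89, 1.89, 2.57, 2.79, 3.14, 3.14].

INTERFACE

Orientations are given as a 3x3 rotation matrix whose columns are the frame's x, y, z axes.
In Python, from rig import robot gives the robot as it stands.
- The arm moves only by the tool apply_moves, never from a script. Its argument "series" is one flat list of numbers, 5 for each row, row after row: the opening, from 0 (shut) to 1 (fully open), then the shift along the tool's x, y, z in mm, then the turn about the tool's z in rad. A call has 1 to 5 rows; each row is the pose to reach, as a shift and turn from the pose commanded when the call began, along the tool's axes at that moment; what a row does not reach only later rows make up. A row lasts 1/10 s, in which the tool goes at most 50 mm and 8.59 degrees, less where a joint would pass 70% of its speed; a pose out of reach is approached as far as the arm can. A call with a gripper value outside its range is refused whole. The fingers move at their own pace and stop on an object; "grip_force" is the grip in N (left out, the last holds). Time passes only in rows, so rows that repeat a pose let the fingers close. It gives the time, the measured TCP pose, the force and the opening at its end, in the units of the state.
- robot.state(): the state, without advancing time (a new reading comes with each control period).
- robot.read_camera(name): name is "scene" or "top" or "wrist"; returns a dict with "frame" (420x560x3 uint8, blue, green, red), "range_z" (420x560 float32, m along the optical axis (not along the pixel's ray), 0 where there is no reading), "intrinsics" (3x3 intrinsics, pixels), "camera_from_world" (4x4, takes a point from world to camera coordinates); the wrist camera has in their place "T_tool_cam" (4x4, takes a point from camera to tool coordinates, whose origin is the TCP and whose axes are the flange's). Camera axes: x right, y down, z forward; pixel columns grow to the right and rows downward; lengths in m; the calibration is good to about 2 mm. The wrist camera is an equidistant fisheye: a pixel r from the principal point sees the ray r / f radians off the axis. A picture is of the moment at which its call begins: read the wrist's pose just before it.
- robot.job_done(): hands the job in, once; it reports no verdict.
The state is a dict: "time": time; "joints": joint angles; "joint_vel": joint speeds; "effort": joint torques, N m; "eef_pos": TCP position; "ee_rot": TCP orientation; "wrist_force": force on the tool from outside, world axes, zero at the start; "moment": the same for the moment, N m; "opening": finger opening in m.
Only numpy, scipy, OpenCV 4.12 (cv2) and the standard library are available. Lean on these libraries where they do the work, as an engineer would, in place of code of your own. Each camera call takes 0.05 s, during which the arm holds its last target. There are 200 camera calls.

TASK

Lay out the four 3D-printed parts for assembly: carry each one (orange dial, blue housing, yellow bar, red cross handle) to the white card that shows its black silhouette, and set it down gently, upright and centred on the silhouette, turned so that it covers the shape. Leave the white owl and the blue tape roll where they are.

Things in the scene. Friction and masses are not known exactly. Their poses are not given: they have to be found in the camera images.
- dial: Orange 3D-printed round dial knob, 46 mm diameter, 32 mm high, straight-sided to 26 mm, then tapering slightly; about 50 g. The green cutting mat under everything is 2 mm thick, so its top is at z = 0.002 m. Stands on the mat at the start. Origin: centre of the underside; z up.
- cover: Blue 3D-printed square housing, 50 x 50 mm, 26 mm high, solid, about 60 g; x and y are along its sides (looks the same at each quarter turn). Stands on the mat at the start. Origin: centre of the underside; z up.
- bar: Yellow 3D-printed bar with two black screw holes in the top, 84 mm long (x) by 26 mm wide (y), 24 mm high, about 60 g. Stands on the mat at the start. Origin: centre of the underside; z up.
- cross: Red 3D-printed cross handle: four arms making a plus sign 72 mm across (arms along x and y, each 20 mm wide, 12 mm high), with a square post in the middle, 24 x 24 mm, sides along x and y, top 40 mm above the underside; about 60 g. The post is the place to grip. Stands on the mat at the start. Origin: centre of the underside; z up.
- pad_dial: White square card, 100 x 100 mm, 3 mm thick, fixed flat on the mat (its top at z = 0.005 m). Printed black on it, in the middle, is the silhouette of the round dial, 3 mm larger than the part all round: a disc of 52 mm diameter. Origin: centre of the underside; z up; x and y along the card's edges.
- pad_cover: White square card, 100 x 100 mm, 3 mm thick, fixed flat on the mat (its top at z = 0.005 m). Printed black on it, in the middle, is the silhouette of the square housing, 3 mm larger than the part all round: a square of 56 mm with its sides along x and y. Origin: centre of the underside; z up; x and y along the card's edges.
- pad_bar: White square card, 100 x 100 mm, 3 mm thick, fixed flat on the mat (its top at z = 0.005 m). Printed black on it, in the middle, is the silhouette of the bar, 3 mm larger than the part all round: an oblong 90 mm long in x and 32 mm wide in y. Origin: centre of the underside; z up; x and y along the card's edges.
- pad_cross: White square card, 100 x 100 mm, 3 mm thick, fixed flat on the mat (its top at z = 0.005 m). Printed black on it, in the middle, is the silhouette of the cross handle, 3 mm larger than the part all round: a plus sign 78 mm across with arms 26 mm wide along x and y. Origin: centre of the underside; z up; x and y along the card's edges.
- owl: White owl figure with a rounded body, loose, 60 mm diameter, 84 mm high (its ears reach 87 mm), about 250 g. Not to be moved. Origin: centre of the underside; z up.
- tape: Roll of light blue tape lying flat, loose, 84 mm outside and 64 mm inside diameter, 24 mm high. Not to be moved. Origin: centre of the underside; z up.
Things that resemble listed ones, but are neither listed nor needed, are in the scene too. There is more than one size of the bar; the one meant has the size given above.

How it is judged:
At the end, for the whole second after the job is handed in: Each part upright (0.1 rad) and at rest on its own card, centre within 12 mm of the card's centre; bar, housing and cross turned to their silhouettes within 0.2 rad (bar either way round, the others at any quarter turn). Owl and tape within 3 cm of their starts, owl standing (horizontal distance between dial and pad_dial below 0.012 m and angle between each of dial, cover, bar, cross's own z axis and vertical below 0.1 rad and height (world z) of each of dial, cover, bar, cross below 0.009 m and linear speed of each of dial, cover, bar, cross below 0.02 m/s and angular speed of each of dial, cover, bar, cross below 0.2 rad/s and horizontal distance between cover and pad_cover below 0.012 m and (angle between the x axis of cover and the x axis of pad_cover, either way round below 0.2 rad or angle between the x axis of cover and the y axis of pad_cover, either way round below 0.2 rad) and horizontal distance between bar and pad_bar below 0.012 m and angle between the x axis of bar and the x axis of pad_bar, either way round below 0.2 rad and horizontal distance between cross and pad_cross below 0.012 m and (angle between the x axis of cross and the x axis of pad_cross, either way round below 0.2 rad or angle between the x axis of cross and the y axis of pad_cross, either way round below 0.2 rad) and distance of each of owl, tape from where it was at the start of the episode below 0.03 m and angle between owl's own z axis and vertical below 0.2 rad); the robot touches nothing.
It fails at once if the owl is pushed more than 3 cm from its place or tipped (distance of owl from where it was at the start of the episode above 0.03 m or angle between owl's own z axis and vertical above 0.4 rad).
It fails at once if the tape roll is pushed more than 3 cm from its place or tipped (distance of tape from where it was at the start of the episode above 0.03 m or angle between tape's own z axis and vertical above 0.4 rad).
It fails at once if a printed part is dropped or flung down (faster than 0.8 m/s close to the table) ((linear speed of dial above 0.8 m/s and height (world z) of dial below 0.04 m) or (linear speed of cover above 0.8 m/s and height (world z) of cover below 0.04 m) or (linear speed of bar above 0.8 m/s and height (world z) of bar below 0.04 m) or (linear speed of cross above 0.8 m/s and height (world z) of cross below 0.04 m)).
It also fails if it takes over 109 s, if anything falls off the work surface, if the arm or the gripper's body presses on something with over 40 N, if the wrist force passes 120 N, or if a joint passes its speed limit or range.

## Working session

There is one attempt and no reset: what is moved stays moved. The work goes in short steps, Python scripts to look and compute and a tool call to move; the robot and the scene stay as the last step left them, time stands still between calls to the robot, and variables do not carry over. Pictures are saved under pics/ and viewed, on a budget of 14 in all, crops included, one or two more only if the job needs it, and the job is handed in when it is done.

Besides the shell and the picture viewer there is one more tool, called after "Request:" by a JSON object that holds its "fn" and its "kwargs". apply_moves: Moves the arm, as the interface text tells. Its arguments: {"type":"object","properties":{"series":{"type":"array"},"grip_force":{"type":"number"}},"required":["series"]}

```bash
ls; mkdir -p pics; python3 - <<'E'
from rig import robot
import cv2,numpy as np,pickle
print(robot.tcp_to_tips); s=robot.state(); print({k:np.round(v,3).tolist() for k,v in s.items()})
d={}
for n in("top","scene"):
    c=robot.read_camera(n); d[n]=c; cv2.imwrite(f"pics/{n}0.png",c["frame"]); print(n,c["intrinsics"].tolist(),np.round(c["camera_from_world"],3).tolist())
pickle.dump(d,open("c0.pkl","wb"))
E
```

```text
pics
0.025
{'time': 0.0, 'joints': [1.183, 0.263, -0.049, 1.259, 0.0, 1.416], 'joint_vel': [0.001, -0.001, 0.001, 0.001, 0.0, -0.001], 'effort': [0.001, -63.763, 38.457, 0.013, -0.0, -0.0], 'eef_pos': [0.121, 0.511, 0.256], 'ee_rot': [[-0.973, 0.231, -0.0], [0.231, 0.973, -0.001], [0.0, -0.001, -1.0]], 'wrist_force': [1.001, -0.051, -0.114], 'moment': [0.001, -0.008, 0.046], 'opening': 0.085}
top [[508.473430145806, 0.0, 282.3058723410009], [0.0, 508.473430145806, 207.17171200150807], [0.0, 0.0, 1.0]] [[0.019, -1.0, -0.02, 0.007], [-0.986, -0.015, -0.164, 0.521], [0.163, 0.023, -0.986, 1.096], [0.0, 0.0, 0.0, 1.0]]
scene [[489.9460397164058, 0.0, 271.1966675116374], [0.0, 489.9460397164058, 210.55434318936574], [0.0, 0.0, 1.0]] [[-0.23, 0.973, -0.007, 0.13], [0.569, 0.129, -0.812, -0.266], [-0.79, -0.19, -0.583, 1.773], [0.0, 0.0, 0.0, 1.0]]
```

View pics/top0.png

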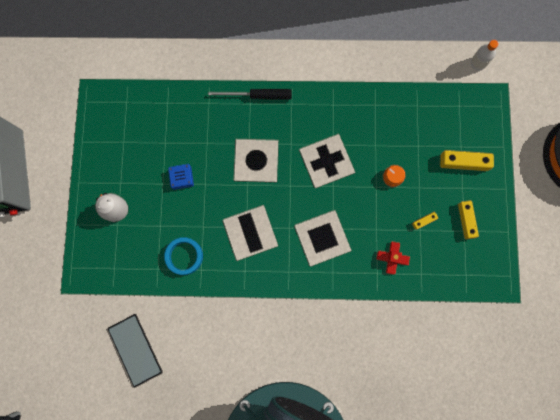

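View pics/scene0.png

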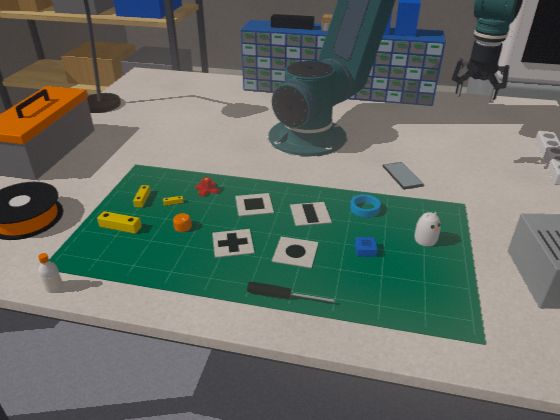

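The top view shows the pads for dial (256,160), cross (327,160), bar (250,232) and cover (323,238). The parts are the cover (180,176), the dial (394,176) and the cross (394,257). Look-alikes:
- **Bars:** large (467,160), medium (468,219) and small (425,221). The medium one looks like the 84 mm bar.
- **Orange:** the bottle cap (492,45) and the spool at right are not the dial.
- **Blue:** the tape ring (184,256) is not the cover.
- **Owl:** at (112,207).

Next I'll measure.

```bash
cat > h.py <<'E'
import cv2,numpy as np
def ray(c,uv,z):
    "pixels -> world points on plane z"
    K=c["intrinsics"];T=c["camera_from_world"];R=T[:3,:3];t=T[:3,3]
    uv=np.atleast_2d(uv).astype(float)
    d=np.c_[(uv-[K[0,2],K[1,2]])/[K[0,0],K[1,1]],np.ones(len(uv))]@R
    o=-R.T@t
    return o+d*((z-o[2])/d[:,2])[:,None]
def world(c):
    K=c["intrinsics"];T=c["camera_from_world"];Z=c["range_z"].astype(float)
    v,u=np.mgrid[:Z.shape[0],:Z.shape[1]]
    p=np.stack([(u-K[0,2])/K[0,0]*Z,(v-K[1,2])/K[1,1]*Z,Z],-1)
    return (p-T[:3,3])@T[:3,:3]
def rect(P):
    (cx,cy),(w,h),a=cv2.minAreaRect((P[:,:2]*1000).astype(np.float32))
    if w<h:w,h,a=h,w,a+90
    return [round(cx),round(cy),round(w),round(h),round(a%180,1)]
def run(c,top,tol=.004):
    hsv=cv2.cvtColor(c["frame"],cv2.COLOR_BGR2HSV);W=world(c)
    mat=(c["range_z"]>0)
    cols=dict(orange=((5,150,80),(15,255,255)),yellow=((20,130,80),(35,255,255)),blue=((105,150,40),(125,255,255)),red=((0,150,60),(4,255,255)),black=((0,0,0),(180,255,50)),tape=((95,120,60),(104,255,255)))
    for n,(lo,hi) in cols.items():
        m=cv2.inRange(hsv,np.array(lo),np.array(hi))
        k,l,s,ce=cv2.connectedComponentsWithStats(m)
        for i in range(1,k):
            if s[i,4]<60 or s[i,4]>4000 or s[i,2]>120: continue
            q=l==i;uv=np.argwhere(q)[:,::-1];p=W[q];z=np.percentile(p[:,2],85)
            if not(.2<np.median(p[:,0])<.8): continue
            t=abs(p[:,2]-z)<tol
            # corrected pixel->plane
            zz=.005 if n=="black" else z
            pp=ray(c,uv[t],zz)
            print(n,np.round(ce[i]).tolist(),"n",int(s[i,4]),"ztop",round(z,4),"rect",rect(pp),"mean",np.round(pp[:,:2].mean(0)*1000,1).tolist())
E
python3 - <<'E'
import pickle;from h import *
c=pickle.load(open("c0.pkl","rb"))["top"]; run(c,0)
W=world(c); print(W[120,140],W[280,300], W[140,240],W[207,112])
E
```

```text
orange [554.0, 160.0] n 156 ztop 0.0199 rect [645, -607, 59, 8, 11.7] mean [642.9, -608.0]
orange [394.0, 176.0] n 344 ztop 0.0344 rect [602, -239, 41, 40, 55.9] mean [600.6, -238.7]
yellow [467.0, 160.0] n 871 ztop 0.0347 rect [639, -404, 113, 35, 86.5] mean [639.5, -404.6]
yellow [468.0, 219.0] n 505 ztop 0.0264 rect [502, -404, 83, 26, 8.8] mean [502.5, -404.6]
yellow [425.0, 220.0] n 204 ztop 0.0189 rect [499, -308, 56, 16, 117.4] mean [499.4, -307.9]
blue [181.0, 176.0] n 483 ztop 0.029 rect [592, 253, 49, 49, 100.5] mean [592.2, 253.7]
red [393.0, 258.0] n 452 ztop 0.0392 rect [414, -235, 25, 24, 79.6] mean [413.9, -234.6]
black [270.0, 94.0] n 486 ztop 0.0266 rect [805, 52, 97, 20, 90.6] mean [805.9, 50.6]
black [552.0, 153.0] n 567 ztop 0.0554 rect [680, -622, 92, 9, 176.1] mean [679.4, -623.3]
black [327.0, 160.0] n 468 ztop 0.0065 rect [641, -85, 64, 63, 68.4] mean [640.5, -85.1]
black [256.0, 160.0] n 305 ztop 0.0066 rect [639, 82, 45, 44, 90.8] mean [639.3, 80.9]
black [9.0, 208.0] n 151 ztop 0.0934 rect [522, 669, 19, 5, 109.9] mean [521.9, 669.8]
black [250.0, 232.0] n 437 ztop 0.0064 rect [468, 91, 85, 28, 20.1] mean [467.9, 90.7]
black [322.0, 237.0] n 495 ztop 0.0066 rect [458, -76, 51, 51, 21.9] mean [458.1, -76.3]
tape [183.0, 256.0] n 601 ztop 0.0266 rect [409, 238, 82, 81, 91.1] mean [409.0, 237.5]
[ 7.35405708e-01  3.64064805e-01 -5.23075127e-04] [ 3.60823787e-01 -2.63099575e-02  2.12488749e-04] [ 0.68900504  0.12116508 -0.00185824] [0.50976636 0.38832075 0.07592704]
```

```bash
cat >> h.py <<'E'
def plan(x,y,z,th=None):
    "tool shift (mm) and turn (rad) to reach TCP x,y,z (mm) with tool y axis at th degrees in the world"
    from rig import robot
    s=robot.state();p=np.array(s["eef_pos"])*1000;R=np.array(s["ee_rot"])
    a=np.degrees(np.arctan2(R[1,1],R[0,1]))
    tu=0 if th is None else np.radians((a-th+90)%180-90)
    print("t",round(s["time"],2),"at",p.round(1).tolist(),"yaw",round(a,1),"open",round(s["opening"]*1000,1),"F",np.round(s["wrist_force"],1).tolist(),"-> shift",(R.T@(np.array([x,y,z])-p)).round(1).tolist(),"turn",round(tu,3))
E
python3 - <<'E'
import pickle;from h import *
d=pickle.load(open("c0.pkl","rb"));c=d["top"];f=c["frame"]
cv2.imwrite("pics/crop1.png",cv2.resize(f[140:280,370:500],None,fx=4,fy=4,interpolation=cv2.INTER_CUBIC))
hsv=cv2.cvtColor(f,cv2.COLOR_BGR2HSV)
k,l,s,ce=cv2.connectedComponentsWithStats(cv2.inRange(hsv,(0,0,110),(180,60,255)))
for u,v in((256,160),(327,160),(250,232),(323,238)):
    for i in range(1,k):
        if s[i,4]>600 and s[i,0]<u<s[i,0]+s[i,2] and s[i,1]<v<s[i,1]+s[i,3] and s[i,2]<80:
            print(u,v,rect(ray(c,np.argwhere(l==i)[:,::-1],.005)))
# arms of red cross: PCA-free template angle by 4th moment, arms at z .014
m=cv2.inRange(hsv,(0,150,60),(4,255,255));m[:, :370]=0;W=world(c);q=(m>0)&(W[...,2]<.022)
P=ray(c,np.argwhere(q)[:,::-1],.014)[:,:2]
def fit(P,c0,r0):
    e=P-c0;r=np.hypot(*e.T);w=r>r0;z=np.exp(4j*np.arctan2(e[w,1],e[w,0])).sum();return np.degrees(np.angle(z))/4
print("cross arm rect",rect(P),fit(P,np.array([.414,-.235]),.02),P.mean(0))
m=cv2.inRange(hsv,(0,0,0),(180,255,70))[140:185,303:352];B=ray(c,np.argwhere(m)[:,::-1]+[303,140],.005)[:,:2]
B=B[np.hypot(*(B-[.6405,-.085]).T)<.045];print("pad cross",B.mean(0),fit(B,B.mean(0),.02))
plan(502,-404,150,98.8)
E
```

```text
256 160 [639, 82, 102, 101, 0.7]
327 160 [640, -85, 103, 101, 22.5]
250 232 [467, 91, 102, 102, 20.6]
323 238 [458, -76, 102, 101, 21.7]
cross arm rect [415, -235, 61, 59, 125.4] -9.697129540267612 [ 0.41379579 -0.23251273]
pad cross [ 0.64026519 -0.08534048] 22.257983545445576
t 0.1 at [121.0, 510.6, 255.9] yaw 76.7 open 85.6 F [-0.1, 0.2, -0.9] -> shift [-581.7, -802.0, 106.5] turn -0.386
```

View pics/crop1.png

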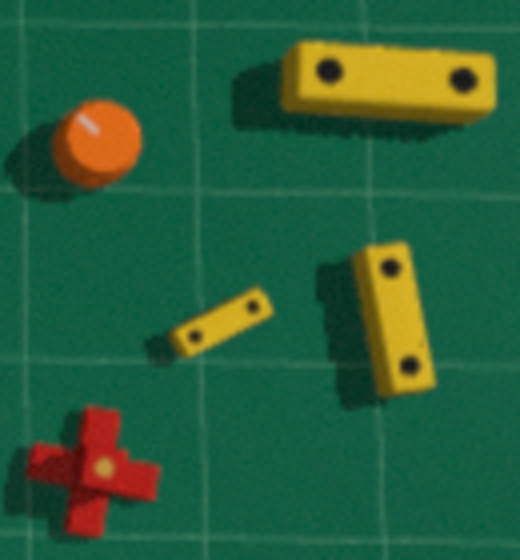

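The crop shows three yellow bars. The medium one, crop (395,318), measures 83x26 mm and its top is at 26 mm, so that is the listed bar. The cross arms lie at about -10°/80°, and all sizes agree. I'll start with the cover.

Request:
{"fn": "apply_moves", "kwargs": {"series": [1, -35, -10, 7, 0, 1, -70, -19, 14, 0, 1, -105, -28, 21, 0, 1, -140, -38, 28, 0, 1, -172, -47, 35, 0]}}

```text
time: 0.6
eef_pos: [0.2788, 0.4244, 0.2208]
ee_rot: [[-0.973, 0.231, -0.0], [0.231, 0.973, -0.0], [0.0, -0.0, -1.0]]
wrist_force: [-0.1, -0.0, -0.9]
opening: 0.0852
```

Request:
{"fn": "apply_moves", "kwargs": {"series": [1, -35, -10, 7, 0, 1, -70, -19, 14, 0, 1, -105, -28, 21, 0, 1, -140, -38, 28, 0, 1, -172, -47, 35, 0]}}

```text
time: 1.1
eef_pos: [0.4354, 0.3389, 0.1858]
ee_rot: [[-0.973, 0.231, -0.0], [0.231, 0.973, -0.0], [0.0, -0.0, -1.0]]
wrist_force: [0.8, 0.0, 0.1]
opening: 0.085
```

Request:
{"fn": "apply_moves", "kwargs": {"series": [1, -35, -10, 7, -0.1, 1, -70, -19, 14, -0.2, 1, -105, -28, 21, -0.3, 1, -145, -38, 28, -0.4, 1, -172, -47, 35, -0.415]}}

```text
time: 1.6
eef_pos: [0.5926, 0.2533, 0.1504]
ee_rot: [[-0.983, -0.184, -0.0], [-0.184, 0.983, -0.0], [0.0, -0.0, -1.0]]
wrist_force: [-0.2, 1.1, 0.1]
opening: 0.0854
```

```bash
python3 -c "
from h import *;plan(592,253,31,100.5)"
```

```text
t 1.6 at [592.6, 253.3, 150.4] yaw 100.6 open 85.4 F [-0.2, 1.1, 0.1] -> shift [0.6, -0.1, 119.4] turn 0.002
```

Request:
{"fn": "apply_moves", "kwargs": {"series": [1, 0, 0, 40, 0, 1, 0, 0, 80, 0, 1, 0, 0, 100, 0, 1, 0, 0, 112, 0, 1, 0, 0, 119, 0], "grip_force": 40}}

```text
time: 2.1
eef_pos: [0.5905, 0.2546, 0.0315]
ee_rot: [[-0.983, -0.181, -0.001], [-0.181, 0.983, -0.0], [0.001, -0.0, -1.0]]
wrist_force: [-0.3, 0.4, 0.1]
opening: 0.0853
```

Request:
{"fn": "apply_moves", "kwargs": {"series": [0.3, 0, 0, 0, 0, 0.3, 0, 0, 0, 0, 0.3, 0, 0, 0, 0, 0.3, 0, 0, 0, 0, 0.3, 0, 0, 0, 0]}}

```text
time: 2.6
eef_pos: [0.5913, 0.2549, 0.0336]
ee_rot: [[-0.983, -0.181, 0.002], [-0.181, 0.983, 0.001], [-0.002, 0.0, -1.0]]
wrist_force: [-1.1, -0.2, 6.3]
opening: 0.0491
```

Request:
{"fn": "apply_moves", "kwargs": {"series": [0.3, 0, 0, 0, 0, 0.3, 0, 0, 0, 0, 0.3, 0, 0, 0, 0, 0.3, 0, 0, 0, 0, 0.3, 0, 0, 0, 0]}}

```text
time: 3.1
eef_pos: [0.5913, 0.2549, 0.0336]
ee_rot: [[-0.983, -0.181, 0.002], [-0.181, 0.983, 0.001], [-0.002, 0.0, -1.0]]
wrist_force: [-1.8, -0.2, 5.7]
opening: 0.0491
```

Grasped at 49 mm. The tips brushed the mat at about 6 N, so the fingers reach farther forward as they close. I'll grip the later parts higher. Lifting now.

Request:
{"fn": "apply_moves", "kwargs": {"series": [0.3, 0, 0, -5, 0, 0.3, 0, 0, -20, 0, 0.3, 0, 0, -40, 0, 0.3, 0, 0, -60, 0, 0.3, 0, 0, -70, 0]}}

```text
time: 3.6
eef_pos: [0.5913, 0.2548, 0.1045]
ee_rot: [[-0.983, -0.181, 0.002], [-0.181, 0.983, 0.001], [-0.002, 0.0, -1.0]]
wrist_force: [-0.3, 0.2, -0.7]
opening: 0.049
```

```bash
python3 -c "
from h import *;plan(458,-76,100,111.7)"
```

```text
t 3.6 at [591.3, 254.8, 104.5] yaw 100.4 open 49.0 F [-0.3, 0.2, -0.7] -> shift [191.1, -301.2, 4.0] turn -0.196
```

Request:
{"fn": "apply_moves", "kwargs": {"series": [0.3, 10, -16, 0, 0, 0.3, 33, -52, 0, 0, 0.3, 56, -88, 0, 0, 0.3, 78, -122, 0, 0, 0.3, 95, -150, 0, 0]}}

```text
time: 4.1
eef_pos: [0.5232, 0.0883, 0.1024]
ee_rot: [[-0.984, -0.181, -0.0], [-0.181, 0.984, -0.0], [0.0, -0.0, -1.0]]
wrist_force: [0.3, 0.4, -0.6]
opening: 0.0489
```

Request:
{"fn": "apply_moves", "kwargs": {"series": [0.3, 21, -33, 0, -0.05, 0.3, 43, -68, 0, -0.1, 0.3, 66, -104, 0, -0.15, 0.3, 84, -132, 0, -0.19, 0.3, 96, -151, 0, -0.196]}}

```text
time: 4.6
eef_pos: [0.4564, -0.0778, 0.1025]
ee_rot: [[-0.929, -0.369, 0.0], [-0.369, 0.929, -0.0], [0.0, -0.0, -1.0]]
wrist_force: [0.5, -0.5, -1.1]
opening: 0.0487
```

```bash
python3 -c "
from h import *;plan(458,-76,37,111.7)"
```

```text
t 4.6 at [456.4, -77.8, 102.5] yaw 111.7 open 48.7 F [0.5, -0.5, -1.1] -> shift [-2.2, 1.1, 65.5] turn -0.0
```

Request:
{"fn": "apply_moves", "kwargs": {"series": [0.3, -2, 1, 25, 0, 0.3, -2, 1, 45, 0, 0.3, -2, 1, 56, 0, 0.3, -2, 1, 61, 0, 0.3, -2, 1, 63, 0]}}

```text
time: 5.1
eef_pos: [0.4588, -0.0743, 0.0391]
ee_rot: [[-0.929, -0.369, -0.0], [-0.369, 0.929, 0.0], [0.0, 0.0, -1.0]]
wrist_force: [0.4, 0.5, -1.0]
opening: 0.0493
```

Request:
{"fn": "apply_moves", "kwargs": {"series": [0.3, 0, 0, 1, 0, 0.3, 0, 0, 2, 0, 0.3, 0, 0, 2, 0]}}

```text
time: 5.4
eef_pos: [0.4591, -0.0744, 0.0376]
ee_rot: [[-0.929, -0.369, 0.001], [-0.369, 0.929, -0.0], [-0.0, -0.0, -1.0]]
wrist_force: [0.5, 0.4, -0.1]
opening: 0.049
```

Request:
{"fn": "apply_moves", "kwargs": {"series": [0.3, 0, 0, 1, 0, 0.5, 0, 0, 1, 0, 0.8, 0, 0, 1, 0, 0.9, 0, 0, 1, 0, 0.9, 0, 0, 1, 0]}}

```text
time: 5.9
eef_pos: [0.4589, -0.0744, 0.0363]
ee_rot: [[-0.929, -0.369, 0.0], [-0.369, 0.929, -0.0], [-0.0, -0.0, -1.0]]
wrist_force: [-0.4, 0.5, -0.9]
opening: 0.077
```

Request:
{"fn": "apply_moves", "kwargs": {"series": [0.9, 0, 0, -10, 0, 0.9, 0, 0, -40, 0, 0.9, 0, 0, -80, 0, 0.9, 0, 0, -110, 0, 0.9, 0, 0, -113, 0]}}

```text
time: 6.4
eef_pos: [0.4603, -0.0748, 0.1531]
ee_rot: [[-0.929, -0.369, 0.005], [-0.369, 0.929, -0.002], [-0.004, -0.004, -1.0]]
wrist_force: [-0.1, 0.0, -1.2]
opening: 0.077
```

```bash
python3 -c "
from h import *;plan(414,-235,150,80)"
```

```text
t 6.4 at [460.3, -74.8, 153.1] yaw 111.7 open 77.0 F [-0.1, 0.0, -1.2] -> shift [102.2, -131.7, 3.2] turn 0.553
```

Request:
{"fn": "apply_moves", "kwargs": {"series": [0.6, 20, -26, 0, 0.11, 0.6, 41, -53, 0, 0.22, 0.6, 62, -79, 0, 0.34, 0.6, 83, -106, 0, 0.45, 0.6, 102, -132, 0, 0.553]}}

```text
time: 6.9
eef_pos: [0.412, -0.2358, 0.1492]
ee_rot: [[-0.984, 0.179, -0.0], [0.179, 0.984, 0.0], [0.0, 0.0, -1.0]]
wrist_force: [0.9, -0.4, -0.6]
opening: 0.0511
```

Request:
{"fn": "apply_moves", "kwargs": {"series": [0.6, 0, 0, 0, 0, 0.6, 0, 0, 0, 0]}}

```text
time: 7.1
eef_pos: [0.4124, -0.2348, 0.1491]
ee_rot: [[-0.985, 0.174, -0.0], [0.174, 0.985, 0.001], [0.001, 0.001, -1.0]]
wrist_force: [0.4, 0.1, -0.1]
opening: 0.0511
```

```bash
python3 - <<'E'
from h import *
from rig import robot
plan(414,-235,55,80)
c=robot.read_camera("wrist");cv2.imwrite("pics/w1.png",c["frame"]);print(c["intrinsics"],c["T_tool_cam"].round(3))
E
```

```text
t 7.1 at [412.4, -234.8, 149.1] yaw 80.0 open 51.1 F [0.4, 0.1, -0.1] -> shift [-1.6, 0.1, 94.1] turn -0.001
[[325.1922621    0.         281.95709952]
 [  0.         325.1922621  207.35331494]
 [  0.           0.           1.        ]] [[ 0.    -0.963 -0.269  0.068]
 [ 1.     0.    -0.001  0.   ]
 [ 0.001 -0.269  0.963 -0.118]
 [ 0.     0.     0.     1.   ]]
```

View pics/w1.png

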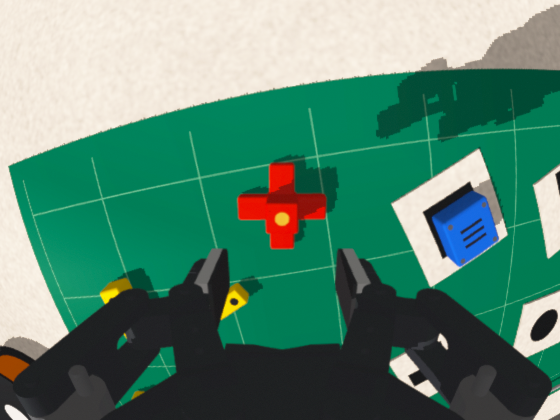

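The wrist picture shows the cross squarely between the fingers: post at (282,218), jaws at 220 and 345, arms parallel to the jaws. The cover is standing on its card at (467,228). I'll descend onto the post.

Request:
{"fn": "apply_moves", "kwargs": {"series": [0.6, -1.5, 0, 30, 0, 0.6, -1.5, 0, 60, 0, 0.6, -1.5, 0, 78, 0, 0.6, -1.5, 0, 88, 0, 0.6, -1.5, 0, 94, 0]}}

```text
time: 7.65
eef_pos: [0.4144, -0.2341, 0.0548]
ee_rot: [[-0.985, 0.172, -0.001], [0.172, 0.985, 0.001], [0.001, 0.0, -1.0]]
wrist_force: [0.8, 0.6, 0.2]
opening: 0.0514
```

Request:
{"fn": "apply_moves", "kwargs": {"series": [0.1, 0, 0, 0, 0, 0.1, 0, 0, 0, 0, 0.1, 0, 0, 0, 0, 0.1, 0, 0, 0, 0, 0.1, 0, 0, 0, 0]}}

```text
time: 8.15
eef_pos: [0.4147, -0.2352, 0.0561]
ee_rot: [[-0.985, 0.174, 0.001], [0.174, 0.985, -0.001], [-0.001, -0.0, -1.0]]
wrist_force: [-0.8, 1.5, 7.5]
opening: 0.0228
```

Request:
{"fn": "apply_moves", "kwargs": {"series": [0.1, 0, 0, 0, 0, 0.1, 0, 0, 0, 0, 0.1, 0, 0, 0, 0]}}

```text
time: 8.45
eef_pos: [0.4147, -0.2352, 0.0561]
ee_rot: [[-0.985, 0.174, 0.001], [0.174, 0.985, -0.001], [-0.001, -0.0, -1.0]]
wrist_force: [-0.7, 2.2, 7.8]
opening: 0.0229
```

Request:
{"fn": "apply_moves", "kwargs": {"series": [0.1, 0, 0, -5, 0, 0.1, 0, 0, -20, 0, 0.1, 0, 0, -40, 0, 0.1, 0, 0, -60, 0, 0.1, 0, 0, -70, 0]}}

```text
time: 8.95
eef_pos: [0.4148, -0.2354, 0.1271]
ee_rot: [[-0.985, 0.174, 0.002], [0.174, 0.985, -0.001], [-0.002, -0.001, -1.0]]
wrist_force: [0.7, -0.4, -1.3]
opening: 0.0227
```

```bash
python3 -c "
from h import *;plan(640.5,-85,125,112.3)"
```

```text
t 8.95 at [414.8, -235.4, 127.1] yaw 80.0 open 22.7 F [0.7, -0.4, -1.3] -> shift [-196.1, 187.3, 2.3] turn -0.564
```

Request:
{"fn": "apply_moves", "kwargs": {"series": [0.1, -10, 10, 0, 0, 0.1, -34, 32, 0, 0, 0.1, -58, 55, 0, 0, 0.1, -80, 77, 0, 0, 0.1, -98, 94, 0, 0]}}

```text
time: 9.45
eef_pos: [0.5286, -0.1575, 0.1243]
ee_rot: [[-0.985, 0.173, -0.001], [0.173, 0.985, 0.001], [0.001, 0.0, -1.0]]
wrist_force: [-0.4, -0.7, -0.7]
opening: 0.0231
```

Request:
{"fn": "apply_moves", "kwargs": {"series": [0.1, -22, 21, 0, -0.12, 0.1, -45, 43, 0, -0.24, 0.1, -68, 65, 0, -0.36, 0.1, -86, 82, 0, -0.48, 0.1, -98, 94, 0, -0.564]}}

```text
time: 9.95
eef_pos: [0.6414, -0.0818, 0.1239]
ee_rot: [[-0.923, -0.385, -0.001], [-0.385, 0.923, 0.0], [0.001, 0.001, -1.0]]
wrist_force: [-0.0, -0.2, 0.4]
opening: 0.0231
```

Request:
{"fn": "apply_moves", "kwargs": {"series": [0.1, 0, 0, 0, 0, 0.1, 0, 0, 0, 0]}}

```text
time: 10.15
eef_pos: [0.6397, -0.0833, 0.1242]
ee_rot: [[-0.926, -0.378, -0.001], [-0.378, 0.926, 0.0], [0.001, 0.001, -1.0]]
wrist_force: [0.0, 0.1, 0.6]
opening: 0.0229
```

```bash
python3 -c "
from h import *;plan(640.5,-85,60,112.3)"
```

```text
t 10.15 at [639.7, -83.3, 124.2] yaw 112.2 open 22.9 F [0.0, 0.1, 0.6] -> shift [-0.1, -2.0, 64.2] turn -0.001
```

Request:
{"fn": "apply_moves", "kwargs": {"series": [0.1, 0, -1, 25, 0, 0.1, 0, -2, 45, 0, 0.1, 0, -2, 56, 0, 0.1, 0, -2, 61, 0, 0.1, 0, -2, 63, 0]}}

```text
time: 10.65
eef_pos: [0.6405, -0.0859, 0.0622]
ee_rot: [[-0.926, -0.379, -0.0], [-0.379, 0.926, 0.0], [0.0, 0.0, -1.0]]
wrist_force: [-0.2, 0.3, -0.4]
opening: 0.0228
```

Request:
{"fn": "apply_moves", "kwargs": {"series": [0.1, 0, 0, 1, 0, 0.1, 0, 0, 1.5, 0, 0.1, 0, 0, 2, 0, 0.1, 0, 0, 2, 0]}}

```text
time: 11.05
eef_pos: [0.6409, -0.0858, 0.0606]
ee_rot: [[-0.925, -0.379, 0.0], [-0.379, 0.925, -0.0], [-0.0, -0.0, -1.0]]
wrist_force: [0.5, -1.2, -0.6]
opening: 0.0226
```

Request:
{"fn": "apply_moves", "kwargs": {"series": [0.1, 0, 0, 0.7, 0, 0.1, 0, 0, 1.3, 0, 0.1, 0, 0, 1.6, 0, 0.1, 0, 0, 1.6, 0]}}

```text
time: 11.45
eef_pos: [0.6408, -0.0858, 0.0591]
ee_rot: [[-0.925, -0.379, 0.0], [-0.379, 0.925, -0.0], [-0.0, -0.0, -1.0]]
wrist_force: [-1.5, 0.5, 6.0]
opening: 0.0226
```

Request:
{"fn": "apply_moves", "kwargs": {"series": [0.3, 0, 0, 0, 0, 0.5, 0, 0, 0, 0, 0.6, 0, 0, 0, 0, 0.6, 0, 0, 0, 0, 0.6, 0, 0, -5, 0]}}

```text
time: 11.95
eef_pos: [0.6404, -0.0857, 0.0633]
ee_rot: [[-0.925, -0.379, -0.001], [-0.379, 0.925, 0.0], [0.001, 0.001, -1.0]]
wrist_force: [-0.6, -0.1, -0.2]
opening: 0.0516
```

Request:
{"fn": "apply_moves", "kwargs": {"series": [0.6, 0, 0, -20, 0, 0.6, 0, 0, -50, 0, 0.6, 0, 0, -75, 0, 0.6, 0, 0, -85, 0, 0.6, 0, 0, -85, 0]}}

```text
time: 12.45
eef_pos: [0.6414, -0.0859, 0.1499]
ee_rot: [[-0.925, -0.379, 0.002], [-0.379, 0.925, -0.001], [-0.002, -0.001, -1.0]]
wrist_force: [0.5, 0.4, -0.5]
opening: 0.0512
```

```bash
python3 -c "
from h import *;plan(502,-404,150,98.8)"
```

```text
t 12.45 at [641.4, -85.9, 149.9] yaw 112.3 open 51.2 F [0.5, 0.4, -0.5] -> shift [249.6, -241.4, -0.2] turn 0.236
```

Request:
{"fn": "apply_moves", "kwargs": {"series": [0.6, 22, -22, 0, 0, 0.6, 48, -46, 0, 0, 0.6, 74, -72, 0, 0, 0.6, 100, -97, 0, 0, 0.6, 125, -121, 0, 0]}}

```text
time: 12.95
eef_pos: [0.5698, -0.2461, 0.1471]
ee_rot: [[-0.925, -0.379, -0.002], [-0.379, 0.925, 0.001], [0.001, 0.002, -1.0]]
wrist_force: [1.4, 0.1, 0.1]
opening: 0.0513
```

Request:
{"fn": "apply_moves", "kwargs": {"series": [0.6, 26, -25, 0, 0.06, 0.6, 52, -50, 0, 0.12, 0.6, 78, -76, 0, 0.18, 0.6, 104, -100, 0, 0.236, 0.6, 124, -120, 0, 0.236]}}

```text
time: 13.45
eef_pos: [0.5004, -0.4045, 0.147]
ee_rot: [[-0.989, -0.15, -0.002], [-0.15, 0.989, 0.001], [0.001, 0.002, -1.0]]
wrist_force: [-0.1, 1.1, -0.7]
opening: 0.0514
```

Request:
{"fn": "apply_moves", "kwargs": {"series": [0.6, 0, 0, 0, 0, 0.6, 0, 0, 0, 0]}}

```text
time: 13.65
eef_pos: [0.5013, -0.4031, 0.1473]
ee_rot: [[-0.988, -0.152, -0.001], [-0.152, 0.988, 0.002], [0.001, 0.002, -1.0]]
wrist_force: [-0.7, -0.2, -0.9]
opening: 0.0511
```

```bash
python3 -c "
from h import *;plan(502,-404,43,98.8)"
```

```text
t 13.65 at [501.3, -403.1, 147.3] yaw 98.7 open 51.1 F [-0.7, -0.2, -0.9] -> shift [-0.7, -1.2, 104.3] turn -0.001
```

Request:
{"fn": "apply_moves", "kwargs": {"series": [0.6, -1, -1, 35, 0, 0.6, -1, -1, 70, 0, 0.6, -1, -1, 88, 0, 0.6, -1, -1, 98, 0, 0.6, -1, -1, 104, 0]}}

```text
time: 14.15
eef_pos: [0.5031, -0.4031, 0.0439]
ee_rot: [[-0.988, -0.154, -0.001], [-0.154, 0.988, 0.001], [0.001, 0.001, -1.0]]
wrist_force: [0.0, 0.1, 0.5]
opening: 0.051
```

Request:
{"fn": "apply_moves", "kwargs": {"series": [0.1, 0, 0, 0, 0, 0.1, 0, 0, 0, 0, 0.1, 0, 0, 0, 0, 0.1, 0, 0, 0, 0, 0.1, 0, 0, 0, 0]}}

```text
time: 14.65
eef_pos: [0.5034, -0.4044, 0.0457]
ee_rot: [[-0.988, -0.153, 0.001], [-0.153, 0.988, -0.001], [-0.001, -0.001, -1.0]]
wrist_force: [0.6, 1.8, 6.9]
opening: 0.0246
```

Request:
{"fn": "apply_moves", "kwargs": {"series": [0.1, 0, 0, 0, 0, 0.1, 0, 0, 0, 0, 0.1, 0, 0, 0, 0]}}

```text
time: 14.95
eef_pos: [0.5034, -0.4044, 0.0457]
ee_rot: [[-0.988, -0.153, 0.001], [-0.153, 0.988, -0.001], [-0.001, -0.001, -1.0]]
wrist_force: [0.1, 1.8, 7.3]
opening: 0.0245
```

Request:
{"fn": "apply_moves", "kwargs": {"series": [0.1, 0, 0, -5, 0, 0.1, 0, 0, -20, 0, 0.1, 0, 0, -40, 0, 0.1, 0, 0, -60, 0, 0.1, 0, 0, -70, 0]}}

```text
time: 15.45
eef_pos: [0.5033, -0.4045, 0.1166]
ee_rot: [[-0.988, -0.153, 0.001], [-0.153, 0.988, -0.002], [-0.001, -0.002, -1.0]]
wrist_force: [0.1, -0.1, -1.6]
opening: 0.0245
```

```bash
python3 -c "
from h import *;plan(467.5,91,115,110.4)"
```

```text
t 15.45 at [503.3, -404.5, 116.6] yaw 98.8 open 24.5 F [0.1, -0.1, -1.6] -> shift [-40.2, 495.2, 0.8] turn -0.203
```

Request:
{"fn": "apply_moves", "kwargs": {"series": [0.1, -1, 18, 0, 0, 0.1, -4, 55, 0, 0, 0.1, -7, 92, 0, 0, 0.1, -10, 129, 0, 0, 0.1, -13, 165, 0, 0]}}

```text
time: 15.95
eef_pos: [0.4901, -0.2375, 0.1146]
ee_rot: [[-0.988, -0.152, -0.0], [-0.152, 0.988, 0.0], [0.0, 0.0, -1.0]]
wrist_force: [1.4, 0.4, -1.4]
opening: 0.0242
```

Request:
{"fn": "apply_moves", "kwargs": {"series": [0.1, -3, 33, 0, 0, 0.1, -5, 66, 0, 0, 0.1, -8, 99, 0, 0, 0.1, -11, 132, 0, 0, 0.1, -13, 165, 0, 0]}}

```text
time: 16.45
eef_pos: [0.478, -0.0727, 0.1147]
ee_rot: [[-0.988, -0.152, 0.0], [-0.152, 0.988, -0.0], [-0.0, -0.0, -1.0]]
wrist_force: [-0.2, -0.4, -0.7]
opening: 0.0243
```

Request:
{"fn": "apply_moves", "kwargs": {"series": [0.1, -3, 36, 0, -0.05, 0.1, -6, 74, 0, -0.1, 0.1, -9, 112, 0, -0.15, 0.1, -12, 147, 0, -0.2, 0.1, -13, 165, 0, -0.203]}}

```text
time: 16.95
eef_pos: [0.4654, 0.0933, 0.1147]
ee_rot: [[-0.936, -0.352, -0.0], [-0.352, 0.936, 0.0], [0.0, 0.0, -1.0]]
wrist_force: [0.1, -1.3, -1.0]
opening: 0.0247
```

Request:
{"fn": "apply_moves", "kwargs": {"series": [0.1, 0, 0, 0, 0, 0.1, 0, 0, 0, 0]}}

```text
time: 17.15
eef_pos: [0.4659, 0.091, 0.1146]
ee_rot: [[-0.937, -0.349, -0.0], [-0.349, 0.937, -0.0], [0.0, -0.0, -1.0]]
wrist_force: [-0.1, -0.9, -0.6]
opening: 0.0242
```

```bash
python3 -c "
from h import *;plan(467.5,91,50,110.4)"
```

```text
t 17.15 at [465.9, 91.0, 114.6] yaw 110.4 open 24.2 F [-0.1, -0.9, -0.6] -> shift [-1.5, -0.6, 64.6] turn 0.001
```

Request:
{"fn": "apply_moves", "kwargs": {"series": [0.1, -2, -1, 25, 0, 0.1, -2, -1, 45, 0, 0.1, -2, -1, 56, 0, 0.1, -2, -1, 61, 0, 0.1, -2, -1, 63, 0]}}

```text
time: 17.65
eef_pos: [0.4683, 0.0901, 0.0515]
ee_rot: [[-0.938, -0.348, -0.0], [-0.348, 0.938, -0.0], [0.0, 0.0, -1.0]]
wrist_force: [0.8, 0.1, -0.8]
opening: 0.0244
```

Request:
{"fn": "apply_moves", "kwargs": {"series": [0.1, 0, 0, 0.7, 0, 0.1, 0, 0, 1.4, 0, 0.1, 0, 0, 2.1, 0, 0.1, 0, 0, 2.1, 0]}}

```text
time: 18.05
eef_pos: [0.4683, 0.0909, 0.0498]
ee_rot: [[-0.937, -0.349, 0.0], [-0.349, 0.937, 0.0], [-0.0, -0.0, -1.0]]
wrist_force: [0.2, -0.7, -0.1]
opening: 0.024
```

Request:
{"fn": "apply_moves", "kwargs": {"series": [0.1, 0, 0, 0.6, 0, 0.1, 0, 0, 1.2, 0, 0.1, 0, 0, 1.4, 0, 0.1, 0, 0, 1.4, 0]}}

```text
time: 18.45
eef_pos: [0.4683, 0.0909, 0.0486]
ee_rot: [[-0.937, -0.349, 0.0], [-0.349, 0.937, 0.0], [-0.0, -0.0, -1.0]]
wrist_force: [-2.9, -0.8, 9.0]
opening: 0.0244
```

Request:
{"fn": "apply_moves", "kwargs": {"series": [0.3, 0, 0, 0, 0, 0.5, 0, 0, 0, 0, 0.6, 0, 0, 0, 0, 0.6, 0, 0, 0, 0, 0.6, 0, 0, -5, 0]}}

```text
time: 18.95
eef_pos: [0.4679, 0.0909, 0.0529]
ee_rot: [[-0.937, -0.349, -0.001], [-0.349, 0.937, -0.0], [0.001, 0.0, -1.0]]
wrist_force: [0.1, -0.1, -1.1]
opening: 0.0511
```

Request:
{"fn": "apply_moves", "kwargs": {"series": [0.8, 0, 0, -25, 0, 0.9, 0, 0, -60, 0, 0.9, 0, 0, -85, 0, 0.9, 0, 0, -95, 0, 0.9, 0, 0, -95, 0]}}

```text
time: 19.45
eef_pos: [0.4688, 0.0909, 0.1491]
ee_rot: [[-0.937, -0.349, 0.002], [-0.349, 0.937, 0.0], [-0.002, -0.001, -1.0]]
wrist_force: [0.5, 0.4, 0.1]
opening: 0.0769
```

```bash
python3 -c "
from h import *;plan(602,-239,150)"
```

```text
t 19.45 at [468.8, 90.9, 149.1] yaw 110.4 open 76.9 F [0.5, 0.4, 0.1] -> shift [-9.8, -355.6, -0.6] turn 0
```

Request:
{"fn": "apply_moves", "kwargs": {"series": [0.9, -1, -30, 0, 0, 0.9, -2, -68, 0, 0, 0.9, -3, -106, 0, 0, 0.9, -4, -144, 0, 0, 0.9, -5, -178, 0, 0]}}

```text
time: 19.95
eef_pos: [0.5349, -0.0758, 0.1466]
ee_rot: [[-0.937, -0.348, -0.002], [-0.348, 0.937, 0.0], [0.002, 0.001, -1.0]]
wrist_force: [0.9, 0.6, 0.2]
opening: 0.0765
```

Request:
{"fn": "apply_moves", "kwargs": {"series": [0.9, -1, -38, 0, 0, 0.9, -2, -78, 0, 0, 0.9, -3, -118, 0, 0, 0.9, -4, -156, 0, 0, 0.9, -5, -178, 0, 0]}}

```text
time: 20.45
eef_pos: [0.6019, -0.2418, 0.146]
ee_rot: [[-0.938, -0.347, -0.002], [-0.347, 0.938, 0.001], [0.001, 0.001, -1.0]]
wrist_force: [-0.2, 1.4, -0.1]
opening: 0.0767
```

Request:
{"fn": "apply_moves", "kwargs": {"series": [0.9, 0, 0, 0, 0, 0.9, 0, 0, 0, 0]}}

```text
time: 20.65
eef_pos: [0.6011, -0.239, 0.1466]
ee_rot: [[-0.937, -0.348, -0.002], [-0.348, 0.937, 0.001], [0.001, 0.002, -1.0]]
wrist_force: [-0.2, 1.0, 0.4]
opening: 0.0772
```

```bash
python3 -c "
from h import *;plan(601.5,-239,37)"
```

```text
t 20.65 at [601.1, -239.0, 146.6] yaw 110.4 open 77.2 F [-0.2, 1.0, 0.4] -> shift [-0.6, -0.3, 109.6] turn 0
```

Request:
{"fn": "apply_moves", "kwargs": {"series": [0.9, 0, 0, 35, 0, 0.9, 0, 0, 70, 0, 0.9, 0, 0, 92, 0, 0.9, 0, 0, 103, 0, 0.9, 0, 0, 110, 0]}}

```text
time: 21.15
eef_pos: [0.6013, -0.2383, 0.0375]
ee_rot: [[-0.937, -0.349, -0.001], [-0.349, 0.937, 0.001], [0.001, 0.001, -1.0]]
wrist_force: [-0.3, -0.0, 0.8]
opening: 0.0771
```

Request:
{"fn": "apply_moves", "kwargs": {"series": [0.3, 0, 0, 0, 0, 0.3, 0, 0, 0, 0, 0.3, 0, 0, 0, 0, 0.3, 0, 0, 0, 0, 0.3, 0, 0, 0, 0]}}

```text
time: 21.65
eef_pos: [0.6022, -0.2394, 0.0396]
ee_rot: [[-0.937, -0.349, 0.002], [-0.349, 0.937, -0.001], [-0.001, -0.001, -1.0]]
wrist_force: [-0.9, 1.8, 4.7]
opening: 0.0439
```

Request:
{"fn": "apply_moves", "kwargs": {"series": [0.3, 0, 0, 0, 0, 0.3, 0, 0, 0, 0, 0.3, 0, 0, 0, 0]}}

```text
time: 21.95
eef_pos: [0.6022, -0.2394, 0.0396]
ee_rot: [[-0.937, -0.349, 0.002], [-0.349, 0.937, -0.001], [-0.001, -0.001, -1.0]]
wrist_force: [-1.6, 1.4, 5.1]
opening: 0.0438
```

Request:
{"fn": "apply_moves", "kwargs": {"series": [0.3, 0, 0, -5, 0, 0.3, 0, 0, -20, 0, 0.3, 0, 0, -40, 0, 0.3, 0, 0, -60, 0, 0.3, 0, 0, -70, 0]}}

```text
time: 22.45
eef_pos: [0.6025, -0.2397, 0.1107]
ee_rot: [[-0.937, -0.349, 0.003], [-0.349, 0.937, -0.001], [-0.002, -0.002, -1.0]]
wrist_force: [1.1, 0.2, -0.5]
opening: 0.0439
```

```bash
python3 -c "
from h import *;plan(639,81.5,125)"
```

```text
t 22.45 at [602.5, -239.7, 110.7] yaw 110.4 open 43.9 F [1.1, 0.2, -0.5] -> shift [-146.3, 288.3, -14.7] turn 0
```

Request:
{"fn": "apply_moves", "kwargs": {"series": [0.3, -4, 7, -8, 0, 0.3, -20, 40, -15, 0, 0.3, -38, 75, -15, 0, 0.3, -56, 112, -15, 0, 0.3, -73, 144, -15, 0]}}

```text
time: 22.95
eef_pos: [0.6195, -0.0765, 0.123]
ee_rot: [[-0.937, -0.349, -0.001], [-0.349, 0.937, 0.0], [0.0, 0.001, -1.0]]
wrist_force: [0.4, 0.8, -0.3]
opening: 0.0442
```

Request:
{"fn": "apply_moves", "kwargs": {"series": [0.3, -16, 32, 0, 0, 0.3, -34, 66, 0, 0, 0.3, -52, 102, 0, 0, 0.3, -66, 130, 0, 0, 0.3, -73, 144, 0, 0]}}

```text
time: 23.45
eef_pos: [0.6377, 0.0845, 0.1228]
ee_rot: [[-0.936, -0.351, -0.001], [-0.351, 0.936, 0.0], [0.001, 0.001, -1.0]]
wrist_force: [0.4, -1.0, -0.7]
opening: 0.0439
```

Request:
{"fn": "apply_moves", "kwargs": {"series": [0.3, 0, 0, 0, 0, 0.3, 0, 0, 0, 0]}}

```text
time: 23.65
eef_pos: [0.6379, 0.0811, 0.123]
ee_rot: [[-0.937, -0.349, -0.0], [-0.349, 0.937, -0.0], [0.001, -0.0, -1.0]]
wrist_force: [-0.2, 0.5, 0.2]
opening: 0.044
```

```bash
python3 -c "
from h import *;plan(639,81.5,44)"
```

```text
t 23.65 at [637.9, 81.1, 123.0] yaw 110.4 open 44.0 F [-0.2, 0.5, 0.2] -> shift [-1.2, -0.0, 79.0] turn 0
```

Request:
{"fn": "apply_moves", "kwargs": {"series": [0.3, -1, 0, 35, 0, 0.3, -1, 0, 58, 0, 0.3, -1, 0, 70, 0, 0.3, -1, 0, 75, 0, 0.3, -1, 0, 77, 0]}}

```text
time: 24.15
eef_pos: [0.6393, 0.0813, 0.0464]
ee_rot: [[-0.937, -0.348, 0.0], [-0.348, 0.937, -0.0], [-0.0, -0.0, -1.0]]
wrist_force: [0.1, 0.0, -0.3]
opening: 0.0446
```

Request:
{"fn": "apply_moves", "kwargs": {"series": [0.3, 0, 0, 0.7, 0, 0.3, 0, 0, 1.4, 0, 0.3, 0, 0, 2.1, 0, 0.3, 0, 0, 2.1, 0]}}

```text
time: 24.55
eef_pos: [0.6392, 0.0819, 0.0444]
ee_rot: [[-0.937, -0.349, 0.0], [-0.349, 0.937, -0.0], [-0.0, -0.0, -1.0]]
wrist_force: [0.3, 0.2, 0.1]
opening: 0.0439
```

Request:
{"fn": "apply_moves", "kwargs": {"series": [0.3, 0, 0, 0.7, 0, 0.3, 0, 0, 1.4, 0, 0.3, 0, 0, 2, 0, 0.3, 0, 0, 2, 0]}}

```text
time: 24.95
eef_pos: [0.6391, 0.0819, 0.0426]
ee_rot: [[-0.937, -0.349, 0.0], [-0.349, 0.937, -0.0], [-0.0, -0.0, -1.0]]
wrist_force: [-2.2, -0.1, 7.4]
opening: 0.0444
```

Request:
{"fn": "apply_moves", "kwargs": {"series": [0.6, 0, 0, 0, 0, 0.7, 0, 0, 0, 0, 0.9, 0, 0, 0, 0, 0.9, 0, 0, 0, 0, 0.9, 0, 0, -5, 0]}}

```text
time: 25.45
eef_pos: [0.6387, 0.0819, 0.0467]
ee_rot: [[-0.937, -0.349, -0.001], [-0.349, 0.937, 0.0], [0.001, 0.0, -1.0]]
wrist_force: [0.7, -0.4, -0.5]
opening: 0.0768
```

Request:
{"fn": "apply_moves", "kwargs": {"series": [0.9, 0, 0, -25, 0, 0.9, 0, 0, -65, 0, 0.9, 0, 0, -110, 0, 0.9, 0, 0, -150, 0, 0.9, 0, 0, -170, 0]}}

```text
time: 25.95
eef_pos: [0.6397, 0.0819, 0.2213]
ee_rot: [[-0.937, -0.349, 0.004], [-0.349, 0.937, -0.0], [-0.004, -0.002, -1.0]]
wrist_force: [1.0, -0.5, -0.4]
opening: 0.0771
```

Request:
{"fn": "apply_moves", "kwargs": {"series": [0.9, 45, 0, -10, 0, 0.9, 90, 0, -20, 0, 0.9, 135, 0, -30, 0, 0.9, 180, 0, -40, 0, 0.9, 220, 0, -40, 0]}}

```text
time: 26.45
eef_pos: [0.4312, 0.0048, 0.2584]
ee_rot: [[-0.937, -0.349, 0.002], [-0.349, 0.937, -0.0], [-0.002, -0.001, -1.0]]
wrist_force: [0.5, 0.2, -0.2]
opening: 0.0772
```

Request:
{"fn": "apply_moves", "kwargs": {"series": [0.9, -10, 45, 0, 0, 0.9, -20, 90, 0, 0, 0.9, -30, 135, 0, 0, 0.9, -40, 180, 0, 0, 0.9, -50, 220, 0, 0]}}

```text
time: 26.95
eef_pos: [0.4022, 0.2307, 0.2577]
ee_rot: [[-0.937, -0.349, 0.001], [-0.349, 0.937, 0.0], [-0.001, 0.0, -1.0]]
wrist_force: [1.8, -0.9, -0.4]
opening: 0.0771
```

```bash
python3 - <<'E'
from h import *
from rig import robot
plan(640,82,100)
c=robot.read_camera("top");run(c,0)
f=c["frame"];cv2.imwrite("pics/top1.png",np.hstack([cv2.resize(f[125:275,215:365],(600,600),interpolation=cv2.INTER_CUBIC)]))
cv2.imwrite("pics/scene1.png",robot.read_camera("scene")["frame"])
E
```

```text
t 26.95 at [402.2, 230.7, 257.7] yaw 110.4 open 77.1 F [1.8, -0.9, -0.4] -> shift [-170.8, -222.3, 157.8] turn 0
orange [554.0, 160.0] n 159 ztop 0.0204 rect [647, -607, 60, 7, 9.8] mean [642.1, -608.0]
orange [255.0, 158.0] n 330 ztop 0.0377 rect [638, 83, 41, 40, 90.8] mean [637.8, 81.4]
yellow [467.0, 160.0] n 873 ztop 0.0349 rect [639, -405, 111, 35, 86.8] mean [639.2, -404.9]
yellow [249.0, 231.0] n 442 ztop 0.0297 rect [467, 90, 83, 25, 20.1] mean [466.8, 90.3]
yellow [425.0, 220.0] n 203 ztop 0.0187 rect [499, -308, 56, 16, 117.4] mean [499.9, -308.1]
blue [322.0, 236.0] n 487 ztop 0.0317 rect [460, -72, 49, 48, 110.1] mean [460.4, -72.6]
red [327.0, 160.0] n 432 ztop 0.0413 rect [640, -85, 25, 24, 23.1] mean [638.1, -85.6]
black [270.0, 94.0] n 475 ztop 0.027 rect [804, 52, 97, 23, 93.0] mean [805.7, 49.4]
black [552.0, 153.0] n 564 ztop 0.0564 rect [680, -622, 92, 9, 176.1] mean [680.2, -623.3]
black [113.0, 202.0] n 1466 ztop 0.6862 rect [543, 433, 161, 11, 19.2] mean [540.2, 432.2]
black [68.0, 227.0] n 158 ztop 0.7085 rect [494, 521, 63, 15, 16.1] mean [488.8, 516.7]
black [167.0, 248.0] n 626 ztop 0.4029 rect [424, 305, 71, 12, 166.5] mean [426.3, 301.8]
black [78.0, 260.0] n 100 ztop 0.7135 rect [395, 486, 74, 12, 21.9] mean [396.3, 484.7]
black [6.0, 370.0] n 480 ztop 0.7308 rect [108, 621, 123, 11, 6.2] mean [91.2, 619.2]
black [151.0, 390.0] n 191 ztop 0.7252 rect [110, 296, 115, 9, 17.5] mean [92.2, 289.7]
tape [185.0, 261.0] n 409 ztop 0.0272 rect [399, 233, 82, 59, 114.4] mean [395.0, 232.4]
```

View pics/top1.png

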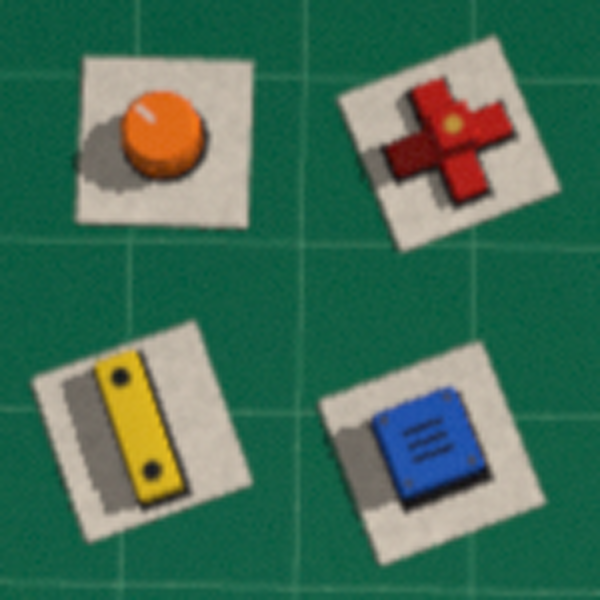

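View pics/scene1.png

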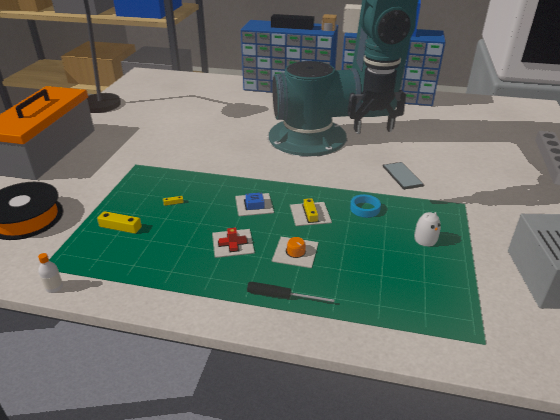

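Both pictures show all four parts upright on their own cards and aligned with the silhouettes: dial (165,135), cross (450,140), bar (140,428), cover (430,445) in the crop. The owl (428,230) and tape (366,205) in the scene view haven't moved. Measured offsets:

| Part | Centre offset | Angle error |
|---|---|---|
| Dial | about 2 mm | round, not needed |
| Bar | about 1 mm | 0.5° or less |
| Cover | about 4.5 mm | under 2° |
| Cross | about 1 mm | about 1° |

The arm is clear, so I'm handing in.

```bash
python3 -c "
from rig import robot;print(robot.job_done())"
```

```text
the job is handed in; nothing more can be done
None
```

I carried all four parts to their matching cards, set them down and handed the job in at about 27 s of the 109 s allowed. The interface gives no verdict.

**Final check (top and scene cameras):**
- **Parts:** each stands on its own card. Dial, bar and cross are within about 2 mm of their card centres and the cover within about 4–5 mm. Bar, cover and cross are turned to within about 2° of their silhouettes.
- **Owl and tape:** they look unmoved by eye in the scene view. In the last top image the arm partly hid the tape, so its fit there came out cut short and about 10 mm off. I did not measure the owl's position.
- **Robot:** the gripper is open and clear of everything, at about 258 mm height.

Closing on each part and setting the dial, bar and cross down gave about 5–9 N at the wrist, well under the limits. When I gripped the cover the arm was pushed up about 2 mm, and I gripped the others higher. The same small lift showed there too, so I could not tell whether the fingertips had brushed the mat or the closing jaws had pressed on the part.

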